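# Set out the bench for a caseback job

## Robot

A 6-joint arm with a two-finger parallel gripper is mounted at the origin on the work surface. World frame = base frame: x ahead of the robot, y to its left, z up, the work surface at z = 0. Lengths are in m, angles in rad, forces in N, time in s.
With the tool pointing down it reaches from about 0.35 to 0.975 m from the base axis. Payload 17.4 kg.
Tool frame: the origin (TCP) lies midway between the tips of the shut fingers; the grasp point (between the pads) lies 19 mm behind it; z points along the fingers, y is the line along which they close (so a half turn about z gives the same grasp; the last joint's range is limited). The gripper opens to 85 mm and grips with 20 to 120 N. Pads are 22 mm wide; open, the fingers measure 114 mm over their backs; the gripper's body (76 mm by 85 mm) begins 54 mm behind the grasp point. The pads swing forward as they close: fully open they stand 13 mm farther back than shut.
Start: joints at [-1.163, 0.116, 1.442, -0, 1.584, -0.038], TCP at [0.291, -0.609, 0.231] pointing down, gripper open.
Joint ranges: [-2.83, 2.83], [-0.83, 2.19], [0.07, 2.5], [-1.14, 4.28], [0.01, 3], [-2.97, 2.97]. Speed limits (rad/s): [1.89, 1.89, 2.22, 3.14, 3.14, 3.14].

## Interface

Orientations are given as a 3x3 rotation matrix whose columns are the frame's x, y, z axes.
In Python, from station import status, imaging, workorder gives the robot as it stands. The module is installed in compiled form; this text tells all that it offers.
- The arm moves only by the tool step_arm, never from a script. Its argument "commands" is a list of rows, each a list of 3 entries, a list of its own where there are three numbers: the opening, from 0 (shut) to 1 (fully open), then the shift along the tool's x, y, z in mm, then the turn about the tool's z in rad. A call has 1 to 8 rows; each row is the pose to reach, as a shift and turn from the pose commanded when the call began, along the tool's axes at that moment; what a row does not reach only later rows make up. A row lasts 1/10 s, in which the tool goes at most 50 mm and 8.59 degrees, less where a joint would pass 70% of its speed; a pose out of reach is approached as far as the arm can. A call with a gripper value outside its range is refused whole. The fingers move at their own pace and stop on an object; "grip_force" is the grip in N (left out, the last holds). Time passes only in rows, so rows that repeat a pose let the fingers close. It gives the time, the measured TCP pose, the force, the opening and the grip force at its end, in the units of the state.
- status.sense(): the state, without advancing time (a new reading comes with each control period).
- imaging.camera(name): name is "scene" or "top"; returns a dict with "image" (420x560x3 uint8, red, green, blue), "z_map" (420x560 float32, m along the optical axis (not along the pixel's ray), 0 where there is no reading), "mtx" (3x3 intrinsics, pixels), "R" (3x3) and "t" (3): a world point X has camera coordinates R X + t. Camera axes: x right, y down, z forward; pixel columns grow to the right and rows downward; lengths in m; the calibration is good to about 2 mm. A picture is of the moment at which its call begins.
- workorder.close_job(): hands the job in; it is judged then, once.
The state is a dict: "t": time; "q": joint angles; "qvel": joint speeds; "tau": joint torques, N m; "tcp_pos": TCP position; "ee_rot": TCP orientation; "contact_force": force on the tool from outside, world axes, zero at the start; "moment": the same for the moment, N m; "gripper_width": opening from 0.0 (shut) to 1.0 (fully open); "grip_force": force on a finger pad.
Only numpy, scipy, OpenCV 4.12 (cv2) and the standard library are available. Lean on these libraries where they do the work, as an engineer would, in place of code of your own. Each camera call takes 0.05 s, during which the arm holds its last target. There are 200 camera calls.

## Task

Set the bench out for the next caseback job: put the largest of the three grey dies on the middle of the bronze anvil and the smallest die on the middle of that one, lay the silver cuff watch flat on the bench exactly midway between the anvil and the case holder, and stand the loupe upright on the bench behind the case holder, with about 25 mm clear between them. Behind means straight out from the face opposite the holder's screw knob, in line with the screw. Leave the middle-sized die, the cell dish and the jar where they are.

Things in the scene. Friction and masses are not known exactly. Their poses are not given: they have to be found in the camera images.
- die_large_c (a point): largest caseback die: grey plastic disc, 50 mm diameter, 16 mm high, flat top and bottom, thin dark ring drawn on top. Point: its centre, 8 mm above its underside; z up through the disc
- die_mid_c (a point): middle-sized caseback die, to be left alone: same look, 39 mm diameter, 16 mm high. Point: its centre, 8 mm above its underside
- die_small_c (a point): smallest caseback die: same look, 28 mm diameter, 16 mm high. Point: its centre, 8 mm above its underside
- watch_c (a point): silver steel cuff watch lying on its side: from above a rigid oval C, 22 mm high, 3 mm band, hollow. 54 mm outside along its y, between the closed sides, which have small flats square to y (grip here); about 50 mm along x: thick watch head at +x (outer face 27.5 mm from the point), the cuff's opening at -x. Point: middle of the oval, 11 mm above its underside; z up. Final heading is free
- loupe_c (a point): black plastic watchmaker's loupe standing on its wide end: round, 34 mm diameter from the bottom to 28 mm up, then tapering to 27 mm diameter at the top, 38 mm high, glass lens on top. Point: its centre, 19 mm above its underside; z up
- anvil: bronze bench anvil, fixed: 70 mm square base 12 mm high, and a round flat top face of 66 mm diameter at 32 mm above the bench. Origin: centre of its underside, on the bench; z up, x and y square to its base. The case holder stands 190 mm away (centre to centre), exactly along this anvil's +y or -y axis
- holder: grey plastic case holder, fixed: 60 mm square, 30 mm high to the tips of four small black pins, a steel screw with an 18 mm diameter knob standing out of its front (-x) face to 54 mm from the origin. Origin: centre of its underside; +x points straight out of its back face (30 mm off), away from the knob and the robot (turned at most 15 degrees)
- dish_c (a point): steel cell dish, loose, to be left alone: round, 56 mm diameter, 10 mm high, with three spent button cells on it. Point: its centre, 5 mm up
- jar_c (a point): small amber glass jar with a white cap, loose, to be left alone: 40 mm diameter, 40 mm high. Point: its centre, 20 mm up
There are look-alikes about, which are no part of the job. Leave any blue or green look-alike of the part that bears watch_c alone.

How it is judged:
At the end, for the whole second after the job is handed in: Largest die flat on the anvil, centred within 10 mm; smallest flat on it, within 9 mm; watch flat on the bench, within 13 mm of midway anvil-holder and 14 mm of their line; loupe upright on the bench, 10 to 40 mm clear of the holder's back, within 15 mm of the screw's line; all at rest (horizontal distance between die_large_c and anvil below 0.01 m and height (world z) of die_large_c between 0.036 and 0.044 m and angle between each of die_large_c, die_small_c, watch_c, loupe_c's own z axis and vertical below 0.12 rad and horizontal distance between die_small_c and die_large_c below 0.009 m and height (world z) of die_small_c between 0.052 and 0.06 m and horizontal distance between watch_c and anvil below 0.108 m and horizontal distance between watch_c and holder below 0.108 m and x of watch_c in the frame of anvil between -0.014 and 0.014 m and height (world z) of watch_c below 0.015 m and x of loupe_c in the frame of holder between 0.057 and 0.087 m and y of loupe_c in the frame of holder between -0.015 and 0.015 m and height (world z) of loupe_c below 0.023 m and linear speed of each of die_large, die_small, watch, loupe below 0.02 m/s); the robot touches nothing.
It fails at once if the middle-sized die is moved by more than 15 mm (distance of die_mid_c from where it was at the start of the episode above 0.015 m).
It fails at once if the cell dish is moved by more than 15 mm (distance of dish_c from where it was at the start of the episode above 0.015 m).
It fails at once if the jar is moved by more than 15 mm (distance of jar_c from where it was at the start of the episode above 0.015 m).
It also fails if it takes over 96 s, if anything falls off the work surface, if the arm or the gripper's body presses on something with over 40 N, if the wrist force passes 120 N, or if a joint passes its speed limit or range.

## Working session

There is one attempt and no reset: what is moved stays moved. The work goes in short steps, Python scripts to look and compute and a tool call to move; the robot and the scene stay as the last step left them, time stands still between calls to the robot, and variables do not carry over. Pictures are saved under pics/ and viewed, at most 14 in all, crops included, and the job is handed in when it is done.

Besides the shell and the picture viewer there is one more tool, called as name(argument=value, ...) on one line, values as JSON. step_arm: Moves the arm, as the interface text tells. Its arguments: {"type":"object","properties":{"commands":{"type":"array","items":{"type":"array"}},"grip_force":{"type":"number"}},"required":["commands"]}

```bash
mkdir -p pics
cat > h.py <<'E'
import numpy as np, cv2
from station import status, imaging, workorder
def grab(n):
    c=imaging.camera(n); np.savez(f'{n}.npz',**c); return c
def load(n): return np.load(f'{n}.npz')
def save(c,f,box=None,s=1):
    im=c['image'][...,::-1]
    if box: u0,v0,u1,v1=box; im=im[v0:v1,u0:u1]
    cv2.imwrite(f'pics/{f}.png',cv2.resize(im,None,fx=s,fy=s,interpolation=cv2.INTER_CUBIC))
def atz(c,u,v,z):  # ray to plane z
    d=c['R'].T@np.linalg.solve(c['mtx'],[u,v,1.]); o=-c['R'].T@c['t']
    return o+d*(z-o[2])/d[2]
def xyz(c,u,v):
    return c['R'].T@(np.linalg.solve(c['mtx'],[u,v,1.])*float(c['z_map'][int(round(v)),int(round(u))])-c['t'])
def cloud(c):
    v,u=np.mgrid[:420,:560]; z=c['z_map']
    p=np.stack([u*1.,v*1.,np.ones_like(u)],-1)@np.linalg.inv(c['mtx']).T*z[...,None]
    return (p-c['t'])@c['R']
E
python3 - <<'E'
from h import *
for n in('scene','top'):
    c=grab(n); save(c,n+'0',s=1.42); print(n,-c['R'].T@c['t'],c['R'].round(2).tolist(),c['mtx'].round(0).tolist())
print(status.sense())
E
```

```text
scene [1.19864244 0.1407768  0.67681808] [[-0.19, 0.98, 0.0], [0.6, 0.12, -0.79], [-0.77, -0.15, -0.62]] [[414.0, 0.0, 279.0], [0.0, 414.0, 211.0], [0.0, 0.0, 1.0]]
top [ 0.30621985 -0.00555809  1.57536419] [[-0.01, -1.0, -0.0], [-1.0, 0.01, -0.08], [0.08, -0.0, -1.0]] [[522.0, 0.0, 267.0], [0.0, 522.0, 221.0], [0.0, 0.0, 1.0]]
{'t': 0.1, 'q': array([-1.16278452e+00,  1.16469901e-01,  1.44220620e+00,  1.61456276e-06,
        1.58399280e+00, -3.78285294e-02]), 'qvel': array([-1.99554130e-03, -6.59364599e-05, -1.23267398e-03,  2.11858070e-05,
        6.89456223e-04, -2.10513586e-04]), 'tau': array([ 1.44712980e-03, -7.33666420e+01, -6.33789039e+01, -1.21229441e-04,
        5.21428854e-03,  5.70743487e-05]), 'tcp_pos': array([ 0.29097901, -0.60887493,  0.23060969]), 'ee_rot': array([[ 9.02248618e-01,  4.31216014e-01, -4.25556009e-04],
       [ 4.31216222e-01, -9.02248077e-01,  9.88538024e-04],
       [ 4.23163357e-05, -1.07541372e-03, -9.99999421e-01]]), 'contact_force': array([-0.04627306,  0.46665325, -0.15363937]), 'moment': array([ 0.00034484,  0.00985964, -0.02994149]), 'grip_force': 0.0, 'gripper_width': 1.0006510499712475}
```

View pics/scene0.png

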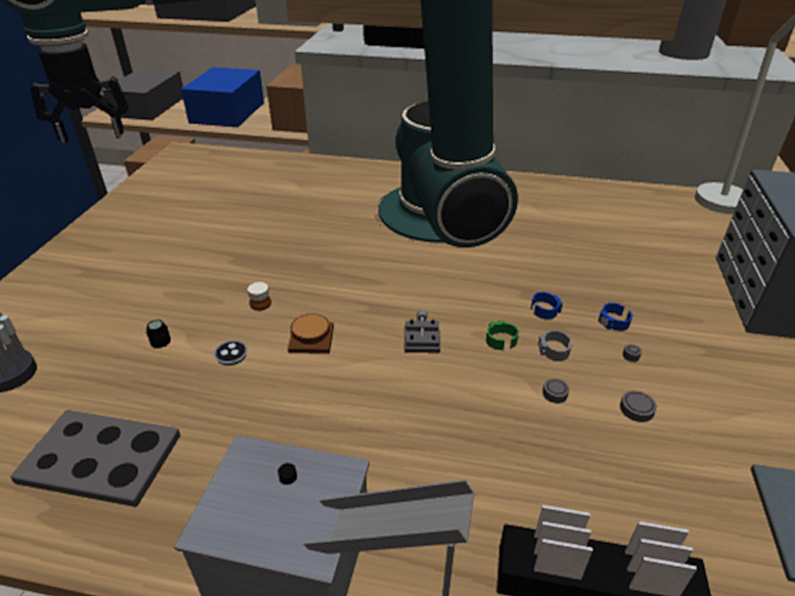

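View pics/top0.png

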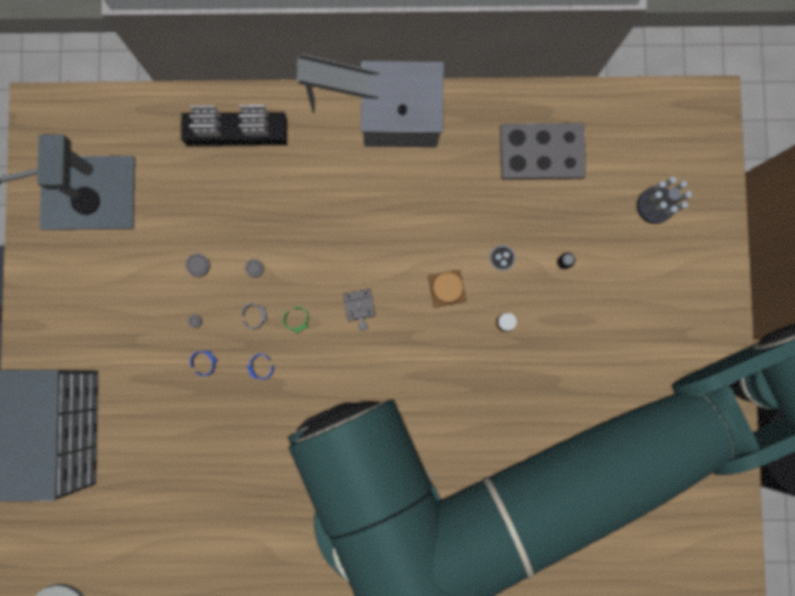

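Scene (795-px picture): loupe (158,333), dish (231,351), jar (259,294), anvil (311,333), holder (422,335), silver watch (555,345), green watch (502,334), blue watches (546,305) and (616,316), and dies small (632,352), mid (556,390) and large (638,405). The silver cuff fits "silver"; the green and blue ones are the look-alikes. The crops should confirm this.

Run:
```python
from h import *
s=load('scene');t=load('top')
save(s,'sc1',(270,195,480,305),3.8); save(t,'tc1',(125,165,265,275),5.6)
for n,c in(('scene',s),('top',t)):
    P=cloud(c); m=((P[...,2]>.006)&(P[...,2]<.07)&(P[...,0]>.3)&(P[...,0]<.75)&(abs(P[...,1])<.6)&(c['z_map']>0)).astype('uint8')
    k,l,st,_=cv2.connectedComponentsWithStats(m)
    print(n,'bench z',np.median(P[...,2][(abs(P[...,2])<.03)&(P[...,0]>.4)&(P[...,0]<.7)&(abs(P[...,1])<.4)]))
    for i in range(1,k):
        if st[i,4]<15: continue
        q=P[l==i]; h=np.percentile(q[:,2],90); tp=q[q[:,2]>h-.005]
        lo,hi=tp.min(0),tp.max(0)
        print(((st[i,:2]+st[i,2:4]/2)*1.42).round(),st[i,4],'h',h.round(4),'mid',((lo+hi)/2).round(3)[:2],'size',(hi-lo).round(3)[:2], s['image'][l==i].mean(0).round() if n=='scene' else '')
```

```text
scene bench z -0.0018345745784969871
[258. 296.] 240 h 0.0385 mid [ 0.414 -0.27 ] size [0.038 0.037] [121. 109.  97.]
[547. 305.] 204 h 0.0202 mid [0.328 0.246] size [0.055 0.052] [14. 29. 70.]
[755. 313.] 221 h 0.0642 mid [0.312 0.593] size [0.024 0.013] [41. 42. 41.]
[616. 317.] 219 h 0.02 mid [0.335 0.365] size [0.054 0.053] [20. 34. 73.]
[422. 332.] 545 h 0.0232 mid [0.446 0.039] size [0.084 0.061] [67. 65. 66.]
[310. 334.] 695 h 0.031 mid [ 0.488 -0.148] size [0.066 0.064] [108.  72.  40.]
[158. 334.] 228 h 0.0366 mid [ 0.545 -0.398] size [0.027 0.03 ] [29. 30. 29.]
[502. 334.] 223 h 0.0205 mid [0.425 0.172] size [0.056 0.052] [22. 57. 27.]
[555. 345.] 242 h 0.0202 mid [0.433 0.26 ] size [0.057 0.053] [60. 59. 60.]
[ 18. 362.] 618 h 0.055 mid [ 0.659 -0.579] size [0.05  0.034] [43. 43. 44.]
[230. 353.] 294 h 0.0104 mid [ 0.553 -0.267] size [0.054 0.053] [70. 72. 75.]
[633. 353.] 104 h 0.0152 mid [0.424 0.386] size [0.028 0.026] [61. 58. 59.]
[556. 390.] 221 h 0.0156 mid [0.535 0.26 ] size [0.039 0.038] [70. 67. 67.]
[638. 405.] 383 h 0.0157 mid [0.544 0.381] size [0.049 0.048] [
[... 514 characters left out ...]
27 0.027] 
[200. 267.] 234 h 0.0211 mid [0.54 0.38] size [0.047 0.045] 
[255. 268.] 137 h 0.0203 mid [0.534 0.258] size [0.037 0.036] 
[449. 289.] 545 h 0.0358 mid [ 0.487 -0.15 ] size [0.063 0.063] 
[360. 310.] 429 h 0.0282 mid [0.44  0.037] size [0.084 0.062] 
[255. 317.] 100 h 0.0257 mid [0.43  0.258] size [0.051 0.051] 
[296. 319.] 104 h 0.0252 mid [0.421 0.172] size [0.054 0.051] 
[195. 322.] 75 h 0.0203 mid [0.421 0.385] size [0.024 0.027] 
[506. 323.] 154 h 0.0442 mid [ 0.41  -0.272] size [0.033 0.033] 
[203. 363.] 114 h 0.0257 mid [0.333 0.365] size [0.05 0.05] 
[261. 365.] 112 h 0.0253 mid [0.325 0.246] size [0.05  0.051] 
[ 93. 376.] 53 h 0.0653 mid [0.31  0.587] size [0.017 0.004]
```

View pics/sc1.png

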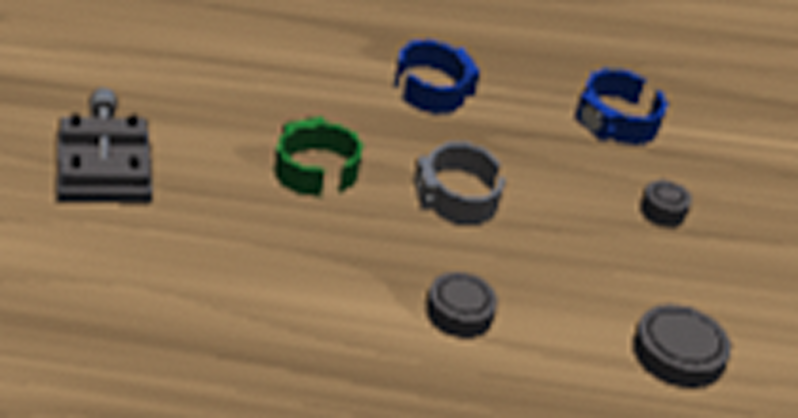

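View pics/tc1.png

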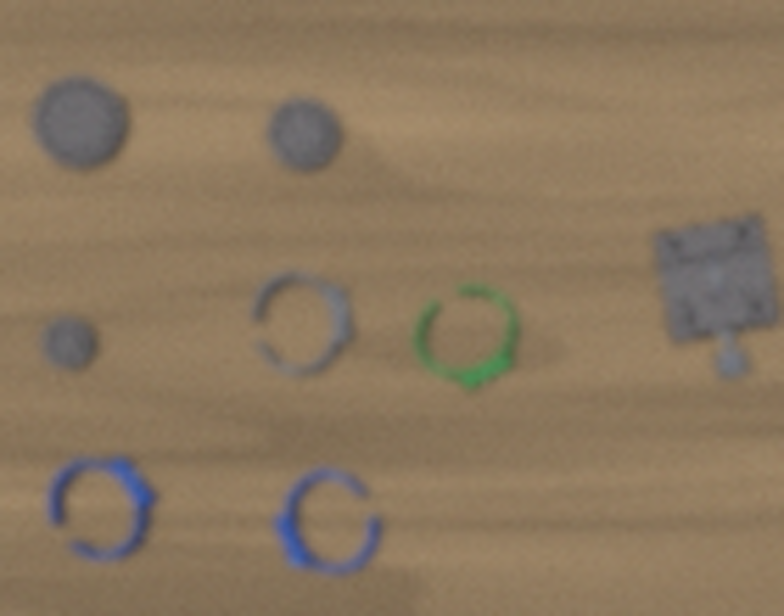

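Both crops confirm the same layout. In sc1 the silver watch is at (460,183), its head at left (425,185) and its gap at right (497,185). The green watch is at (318,155), and the blue ones at (435,75) and (622,105). Dies: small (665,203), mid (460,303), large (682,345). In tc1 the watch centre is at (300,325), its head at (347,317) and its gap at (258,332). The holder corners are at (655,235), (757,213), (778,320) and (675,340). Next I'll refine the holder, anvil and watch axes.

```bash
cat >> h.py <<'E'
def go(x,y,z,psi=None):
    s=status.sense(); R=s['ee_rot']; p=s['tcp_pos']
    cur=np.arctan2(R[1,0],R[0,0]); d=R.T@(np.array([x,y,z])-p)*1000
    print('shift mm',d.round(1),'dist',np.linalg.norm(d).round(),'turn',0 if psi is None else round(cur-psi,3),'psi',cur.round(3),'t',s['t'])
E
python3 - <<'E'
from h import *
t=load('top');s=load('scene')
# corners in top image (crop 5.6, origin 125,165), holder top z ~.024
H=np.array([atz(t,125+a/5.6,165+b/5.6,.024)[:2] for a,b in((655,235),(757,213),(778,320),(675,340))])
print('top holder',H.mean(0),'edges',np.linalg.norm(H-np.roll(H,1,0),axis=1).round(3),'yaw',[np.arctan2(*(H[0]-H[3])[::-1]),np.arctan2(*(H[1]-H[2])[::-1]),np.arctan2(*(H[0]-H[1])[::-1])-np.pi/2])
print('knob dir', H.mean(0)-atz(t,125+732/5.6,165+362/5.6,.016)[:2])
# scene clouds: rects
def rect(P,m,n):
    q=P[m][:,:2].astype('float32'); r=cv2.minAreaRect(q); print(n,np.round(r[0],4),np.round(r[1],4),'ang',round(np.radians(r[2]),3), np.radians(r[2]-90).round(3))
for nm,c,b in(('scene',s,-.002),('top',t,.0045)):
    P=cloud(c);X,Y,Z=P[...,0],P[...,1],P[...,2]-b
    k=lambda x,y,r,z0,z1:(np.hypot(X-x,Y-y)<r)&(Z>z0)&(Z<z1)
    rect(P,k(.49,-.149,.055,.006,.02),nm+' anvil base')
    hm=k(.455,.036,.048,.012,.035); rect(P,hm,nm+' holder')
    w=k(.431,.259,.036,.012,.03); q=P[w]
    g=q[:,:2]-[.431,.259]; print(nm,'watch centroid off',g.mean(0).round(4),'ext',q.min(0)[:2],q.max(0)[:2])
    a=np.degrees(np.arctan2(g[:,1],g[:,0]))%360; hh=np.histogram(a,24,(0,360))[0]; print(hh)
E
```

```text
top holder [0.45124564 0.03619517] edges [0.057 0.056 0.058 0.056] yaw [np.float64(0.17962559718905), np.float64(0.18238231837789934), np.float64(0.20235014752815328)]
knob dir [0.04498469 0.00778027]
scene anvil base [ 0.49   -0.1479] [0.0736 0.0697] ang 0.186 -1.385
scene holder [0.447  0.0375] [0.0799 0.0572] ang 0.181 -1.39
scene watch centroid off [ 0.0044 -0.0007] ext [0.40509403 0.23329974] [0.46159564 0.28673023]
[14 12 10  7  4  3  0  6 10  8  8 11  9  7  8  3  0 12  6  8 12 14 12 11]
top anvil base [ 0.4855 -0.1482] [0.0716 0.0901] ang 0.212 -1.359
top holder [0.4438 0.0364] [0.0738 0.0568] ang 0.187 -1.384
top watch centroid off [ 0.0004 -0.0043] ext [0.40430205 0.23247398] [0.45573333 0.2845866 ]
[2 3 3 3 2 2 0 1 3 3 4 2 2 3 2 2 4 6 6 5 4 3 1 3]
```

```bash
python3 -c "
from h import *
go(.543,-.399,.12,.186);go(.543,-.399,.006,.186)"
```

```text
shift mm [317.9 -80.6 110.7] dist 346.0 turn 0.26 psi 0.446 t 0.1
shift mm [317.9 -80.4 224.7] dist 398.0 turn 0.26 psi 0.446 t 0.1
```

step_arm(commands=[[0.8,[318,-80,110],0.26],[0.8,[318,-80,110],0.26],[0.8,[318,-80,110],0.26],[0.8,[318,-80,110],0.26],[0.8,[318,-80,110],0.26],[0.8,[318,-80,110],0.26],[0.8,[318,-80,110],0.26],[0.8,[318,-80,110],0.26]], grip_force=40)

```text
t: 0.9
tcp_pos: [0.5458, -0.3957, 0.1183]
ee_rot: [[0.982, 0.189, -0.002], [0.189, -0.982, 0.003], [-0.002, -0.003, -1.0]]
contact_force: [-0.8, 0.0, 0.1]
gripper_width: 0.802
grip_force: 0.0
```

```bash
python3 -c "
from h import *
go(.543,-.399,.10,.186);go(.543,-.399,.006,.186)"
```

```text
shift mm [-3.4  2.7 18.3] dist 19.0 turn 0.004 psi 0.19 t 0.9
shift mm [ -3.2   3.1 112.3] dist 112.0 turn 0.004 psi 0.19 t 0.9
```

step_arm(commands=[[0.8,[0,0,40],0],[0.8,[0,0,80],0],[0.8,[0,0,105],0],[0.8,[0,0,115],0],[0.8,[0,0,115],0],[0.0,[0,0,115],0],[0.0,[0,0,115],0],[0.0,[0,0,115],0]])

```text
t: 1.7
tcp_pos: [0.5441, -0.4004, 0.0084]
ee_rot: [[0.983, 0.185, 0.002], [0.185, -0.983, -0.002], [0.002, 0.002, -1.0]]
contact_force: [-1.0, -0.8, 4.4]
gripper_width: 0.381
grip_force: 39.6
```

step_arm(commands=[[0.0,[0,0,0],0],[0.0,[0,0,0],0],[0.0,[0,0,0],0],[0.0,[0,0,0],0]])

```text
t: 2.1
tcp_pos: [0.5441, -0.4003, 0.0083]
ee_rot: [[0.983, 0.185, 0.002], [0.185, -0.983, -0.002], [0.002, 0.002, -1.0]]
contact_force: [-1.5, -0.2, 6.2]
gripper_width: 0.377
grip_force: 39.8
```

step_arm(commands=[[0.0,[0,0,-30],0],[0.0,[0,0,-80],0],[0.0,[0,0,-100],0],[0.0,[0,0,-100],0]])

```text
t: 2.5
tcp_pos: [0.5449, -0.4009, 0.1118]
ee_rot: [[0.983, 0.185, 0.006], [0.185, -0.983, -0.005], [0.005, 0.006, -1.0]]
contact_force: [0.4, 0.3, -0.1]
gripper_width: 0.378
grip_force: 40.0
```

```bash
python3 -c "
from h import *
go(.523,.050,.11,.186); print(status.sense()['grip_force'],status.sense()['contact_force'],status.sense()['tcp_pos'],status.sense()['gripper_width'])"
```

```text
shift mm [ 6.180e+01 -4.472e+02 -4.000e-01] dist 451.0 turn -0.0 psi 0.186 t 2.5
39.986067086827006 [ 0.41716325  0.29150761 -0.1211778 ] [ 0.54488532 -0.40087705  0.1117824 ] 0.3776737967739182
```

step_arm(commands=[[0.0,[62,-446,0],0],[0.0,[62,-446,0],0],[0.0,[62,-446,0],0],[0.0,[62,-446,0],0],[0.0,[62,-446,0],0],[0.0,[62,-446,0],0],[0.0,[62,-446,0],0],[0.0,[62,-446,0],0]])

```text
t: 3.3
tcp_pos: [0.5237, 0.0017, 0.1062]
ee_rot: [[0.983, 0.185, 0.0], [0.185, -0.983, 0.0], [0.0, 0.0, -1.0]]
contact_force: [0.7, -0.1, 0.2]
gripper_width: 0.374
grip_force: 40.0
```

```bash
python3 -c "
from h import *
go(.523,.050,.11,.186)"
```

```text
shift mm [  8.2 -47.6  -3.8] dist 48.0 turn -0.0 psi 0.186 t 3.3
```

step_arm(commands=[[0.0,[8,-48,0],0],[0.0,[8,-48,0],0],[0.0,[8,-48,40],0],[0.0,[8,-48,75],0],[0.0,[8,-48,90],0],[0.0,[8,-48,97],0],[0.0,[8,-48,97],0],[0.0,[8,-48,97],0]])

```text
t: 4.1
tcp_pos: [0.5242, 0.0482, 0.0105]
ee_rot: [[0.983, 0.184, 0.002], [0.184, -0.983, 0.0], [0.002, 0.0, -1.0]]
contact_force: [0.4, 0.0, 0.1]
gripper_width: 0.382
grip_force: 40.1
```

```bash
python3 -c "
from h import *
go(.523,.050,.008,.186)
s=grab('scene');save(s,'sc2',(100,195,480,305),2.1)"
```

```text
shift mm [-0.9 -2.   2.5] dist 3.0 turn -0.001 psi 0.185 t 4.1
```

View pics/sc2.png

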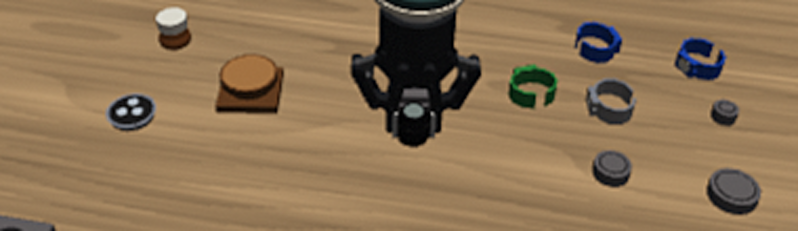

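The loupe is upright in the fingers at (413,122), in front of the holder, which the gripper hides. I'll lower it the last few millimetres and release.

step_arm(commands=[[0.0,[-1,-1,2],0],[0.0,[-1,-1,3],0],[0.0,[-1,-1,3],0],[0.7,[-1,-1,3],0],[0.7,[-1,-1,3],0],[0.7,[-1,-1,3],0],[0.7,[-1,-1,3],0],[0.7,[-1,-1,-20],0]])

```text
t: 4.95
tcp_pos: [0.5206, 0.0492, 0.0268]
ee_rot: [[0.983, 0.185, -0.005], [0.185, -0.983, -0.0], [-0.005, -0.001, -1.0]]
contact_force: [0.9, -0.0, 0.5]
gripper_width: 0.701
grip_force: 0.0
```

step_arm(commands=[[0.7,[0,0,-45],0],[0.7,[0,0,-90],0],[0.7,[0,0,-90],0]])

```text
t: 5.25
tcp_pos: [0.5246, 0.0494, 0.1257]
ee_rot: [[0.983, 0.185, 0.008], [0.185, -0.983, 0.0], [0.008, 0.001, -1.0]]
contact_force: [0.2, -0.2, -0.1]
gripper_width: 0.7
grip_force: 0.0
```

```bash
python3 -c "
from h import *
go(.542,.381,.12,.7)"
```

```text
shift mm [  78.3 -322.7    6. ] dist 332.0 turn -0.514 psi 0.186 t 5.25
```

step_arm(commands=[[0.85,[78,-323,10],0],[0.85,[78,-323,10],0],[0.85,[78,-323,10],0],[0.85,[78,-323,10],0],[0.85,[78,-323,10],0],[0.85,[78,-323,10],0],[0.85,[78,-323,10],0],[0.85,[78,-323,10],0]])

```text
t: 6.05
tcp_pos: [0.5385, 0.3845, 0.1079]
ee_rot: [[0.982, 0.188, -0.001], [0.188, -0.982, -0.0], [-0.001, -0.0, -1.0]]
contact_force: [-0.1, 0.1, -0.0]
gripper_width: 0.849
grip_force: 0.0
```

Run:
```python
from h import *
go(.542,.381,.003,.186)
for n,b in(('scene',-.002),('top',.0045)):
    P=cloud(grab(n));X,Y,Z=P[...,0],P[...,1],P[...,2]-b
    m=(np.hypot(X-.523,Y-.05)<.035)&(Z>.033)&(Z<.045); q=P[m]; print(n,'loupe top',m.sum(),(q.min(0)+q.max(0))/2 if m.any() else '')
```

```text
shift mm [  2.9   4.2 104.9] dist 105.0 turn 0.003 psi 0.189 t 6.05
scene loupe top 107 [0.52316846 0.04907226 0.03520857]
top loupe top 48 [0.52099265 0.04817499 0.04301647]
```

step_arm(commands=[[0.85,[1,2,45],0],[0.85,[1,2,85],0],[0.85,[1,2,95],0],[0.85,[1,2,95],0],[0.85,[1,2,95],0]])

```text
t: 6.65
tcp_pos: [0.5415, 0.3793, 0.0165]
ee_rot: [[0.983, 0.184, 0.002], [0.184, -0.983, 0.001], [0.002, -0.001, -1.0]]
contact_force: [-0.7, -0.2, 1.2]
gripper_width: 0.852
grip_force: 0.0
```

```bash
python3 -c "
from h import *
go(.542,.381,.003,.186)"
```

```text
shift mm [ 0.8 -1.5 13.5] dist 14.0 turn -0.001 psi 0.185 t 6.65
```

step_arm(commands=[[0.85,[0,-1,12],0],[0.85,[0,-1,13],0],[0.0,[0,-1,13],0],[0.0,[0,-1,13],0],[0.0,[0,-1,13],0],[0.0,[0,-1,13],0],[0.0,[0,-1,13],0]], grip_force=40)

```text
t: 7.35
tcp_pos: [0.5407, 0.3805, 0.0021]
ee_rot: [[0.983, 0.185, 0.001], [0.185, -0.983, 0.001], [0.001, -0.0, -1.0]]
contact_force: [-1.1, -0.0, 5.7]
gripper_width: 0.561
grip_force: 41.6
```

step_arm(commands=[[0.0,[0,0,-40],0],[0.0,[0,0,-90],0],[0.0,[0,0,-110],0],[0.0,[0,0,-110],0]])

```text
t: 7.75
tcp_pos: [0.5416, 0.3811, 0.1155]
ee_rot: [[0.983, 0.185, 0.005], [0.185, -0.983, 0.003], [0.005, -0.002, -1.0]]
contact_force: [-0.3, -0.7, -0.4]
gripper_width: 0.566
grip_force: 41.6
```

```bash
python3 -c "
from h import *
go(.4865,-.149,.11,.186)"
```

```text
shift mm [-152.1  510.8    3.6] dist 533.0 turn -0.0 psi 0.186 t 7.75
```

step_arm(commands=[[0.0,[-152,511,0],0],[0.0,[-152,511,0],0],[0.0,[-152,511,0],0],[0.0,[-152,511,0],0],[0.0,[-152,511,0],0],[0.0,[-152,511,0],0],[0.0,[-152,511,0],0],[0.0,[-152,511,0],0]])

```text
t: 8.55
tcp_pos: [0.498, -0.0193, 0.1101]
ee_rot: [[0.983, 0.185, -0.001], [0.185, -0.983, 0.0], [-0.001, -0.0, -1.0]]
contact_force: [0.0, -0.2, -0.3]
gripper_width: 0.572
grip_force: 41.6
```

```bash
python3 -c "
from h import *
go(.4865,-.149,.06,.186)"
```

```text
shift mm [-35.3 125.3  50.1] dist 140.0 turn 0.0 psi 0.186 t 8.55
```

step_arm(commands=[[0.0,[-35,125,0],0],[0.0,[-35,125,0],0],[0.0,[-35,125,0],0],[0.0,[-35,125,25],0],[0.0,[-35,125,50],0],[0.0,[-35,125,50],0],[0.0,[-35,125,50],0]])

```text
t: 9.25
tcp_pos: [0.4875, -0.1467, 0.0609]
ee_rot: [[0.983, 0.185, -0.002], [0.185, -0.983, 0.001], [-0.001, -0.001, -1.0]]
contact_force: [-0.6, 0.2, 0.6]
gripper_width: 0.565
grip_force: 41.7
```

```bash
python3 -c "
from h import *
go(.4865,-.149,.036,.186)
s=grab('scene');save(s,'sc3',(170,180,290,270),6)"
```

```text
shift mm [-1.3  2.1 24.9] dist 25.0 turn -0.0 psi 0.186 t 9.25
```

View pics/sc3.png

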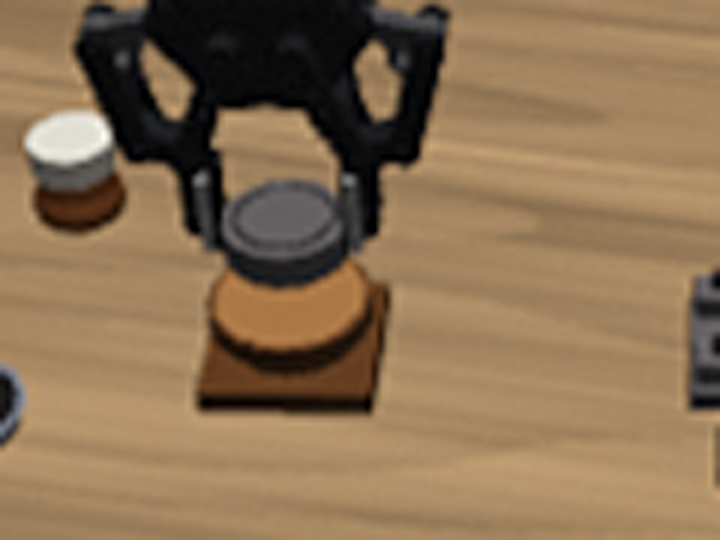

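The die is level in the fingers at (283,230), above the anvil top at (290,305). Next I'll lower it.

step_arm(commands=[[0.0,[-1,1,15],0],[0.0,[-1,1,23],0],[0.0,[-1,1,25],0],[0.0,[-1,1,25],0],[0.0,[-1,1,25],0]])

```text
t: 9.8
tcp_pos: [0.4872, -0.148, 0.0365]
ee_rot: [[0.983, 0.185, 0.0], [0.185, -0.983, -0.0], [0.0, 0.0, -1.0]]
contact_force: [-0.8, 0.2, -0.3]
gripper_width: 0.561
grip_force: 41.7
```

```bash
python3 -c "
from h import *
go(.4865,-.149,.035,.186)"
```

```text
shift mm [-0.8  0.8  1.5] dist 2.0 turn -0.0 psi 0.186 t 9.8
```

step_arm(commands=[[0.0,[-1,1,2],0],[0.0,[-1,1,2],0],[0.75,[-1,1,2],0],[0.75,[-1,1,2],0],[0.75,[-1,1,0],0],[0.75,[-1,1,-40],0],[0.75,[-1,1,-75],0],[0.75,[-1,1,-85],0]])

```text
t: 10.6
tcp_pos: [0.4875, -0.1497, 0.1255]
ee_rot: [[0.983, 0.185, 0.005], [0.185, -0.983, -0.002], [0.004, 0.003, -1.0]]
contact_force: [-0.3, -0.9, 0.0]
gripper_width: 0.75
grip_force: 0.0
```

```bash
python3 -c "
from h import *
go(.4225,.386,.12,.186)"
```

```text
shift mm [  35.1 -538.5    4.3] dist 540.0 turn -0.0 psi 0.186 t 10.6
```

step_arm(commands=[[0.6,[35,-538,0],0],[0.6,[35,-538,0],0],[0.6,[35,-538,0],0],[0.6,[35,-538,0],0],[0.6,[35,-538,0],0],[0.6,[35,-538,0],0],[0.6,[35,-538,0],0],[0.6,[35,-538,0],0]])

```text
t: 11.4
tcp_pos: [0.4372, 0.2499, 0.1212]
ee_rot: [[0.983, 0.185, 0.0], [0.185, -0.983, 0.0], [0.0, -0.0, -1.0]]
contact_force: [1.4, -0.6, 0.5]
gripper_width: 0.601
grip_force: 0.0
```

Run:
```python
from h import *
go(.4225,.386,.02,.186)
for n,b in(('scene',-.002),('top',.0045)):
    P=cloud(grab(n));X,Y,Z=P[...,0],P[...,1],P[...,2]-b
    m=(np.hypot(X-.4875,Y+.149)<.04)&(Z>.042)&(Z<.055); q=P[m]; print(n,'die top',m.sum(),(q.min(0)+q.max(0))/2 if m.any() else '',q.max(0)-q.min(0))
    m=(np.hypot(X-.4875,Y+.149)<.04)&(Z>.028)&(Z<.035); q=P[m]; print('anvil',(q.min(0)+q.max(0))/2)
```

```text
shift mm [  10.7 -136.5  101.2] dist 170.0 turn -0.0 psi 0.186 t 11.4
scene die top 253 [ 0.490652   -0.14796694  0.04497423] [0.05056948 0.04855871 0.00982634]
anvil [ 0.49092799 -0.14820405  0.02944515]
top die top 162 [ 0.4865305  -0.15018543  0.05229315] [0.04751149 0.04722358 0.01137297]
anvil [ 0.48672532 -0.14990869  0.03596961]
```

Large die is centred on the anvil. Now the small one.

step_arm(commands=[[0.6,[11,-137,0],0],[0.6,[11,-137,0],0],[0.6,[11,-137,0],0],[0.6,[11,-137,45],0],[0.6,[11,-137,90],0],[0.6,[11,-137,100],0],[0.6,[11,-137,100],0],[0.6,[11,-137,100],0]])

```text
t: 12.3
tcp_pos: [0.4244, 0.3848, 0.0234]
ee_rot: [[0.983, 0.184, 0.002], [0.184, -0.983, 0.001], [0.002, -0.001, -1.0]]
contact_force: [0.5, -0.1, 0.4]
gripper_width: 0.601
grip_force: 0.0
```

```bash
python3 -c "
from h import *
go(.4225,.386,.004,.186)"
```

```text
shift mm [-1.7 -1.5 19.4] dist 20.0 turn -0.001 psi 0.185 t 12.3
```

step_arm(commands=[[0.6,[-1,-1,15],0],[0.6,[-1,-1,18],0],[0.6,[-1,-1,18],0],[0.0,[-1,-1,18],0],[0.0,[-1,-1,18],0],[0.0,[-1,-1,18],0],[0.0,[-1,-1,18],0],[0.0,[-1,-1,18],0]])

```text
t: 13.1
tcp_pos: [0.4226, 0.3856, 0.004]
ee_rot: [[0.983, 0.185, 0.001], [0.185, -0.983, 0.001], [0.001, -0.0, -1.0]]
contact_force: [-1.2, -1.6, 6.0]
gripper_width: 0.304
grip_force: 39.6
```

step_arm(commands=[[0.0,[0,0,-40],0],[0.0,[0,0,-90],0],[0.0,[0,0,-125],0],[0.0,[0,0,-125],0]])

```text
t: 13.5
tcp_pos: [0.4239, 0.3867, 0.1342]
ee_rot: [[0.983, 0.185, 0.006], [0.185, -0.983, 0.005], [0.007, -0.004, -1.0]]
contact_force: [0.7, 0.8, -0.5]
gripper_width: 0.306
grip_force: 39.5
```

```bash
python3 -c "
from h import *
go(.4875,-.149,.13,.186)"
```

```text
shift mm [-36.5 538.2   1.9] dist 539.0 turn -0.0 psi 0.186 t 13.5
```

step_arm(commands=[[0.0,[-36,538,0],0],[0.0,[-36,538,0],0],[0.0,[-36,538,0],0],[0.0,[-36,538,0],0],[0.0,[-36,538,0],0],[0.0,[-36,538,0],0],[0.0,[-36,538,0],0],[0.0,[-36,538,0],0]])

```text
t: 14.3
tcp_pos: [0.4695, -0.0138, 0.128]
ee_rot: [[0.983, 0.185, 0.0], [0.185, -0.983, -0.0], [0.0, 0.0, -1.0]]
contact_force: [1.3, 0.3, 0.1]
gripper_width: 0.302
grip_force: 39.6
```

```bash
python3 -c "
from h import *
go(.4875,-.149,.08,.186)"
```

```text
shift mm [ -7.3 136.2  48. ] dist 145.0 turn -0.0 psi 0.186 t 14.3
```

step_arm(commands=[[0.0,[-7,136,0],0],[0.0,[-7,136,0],0],[0.0,[-7,136,0],0],[0.0,[-7,136,25],0],[0.0,[-7,136,48],0],[0.0,[-7,136,48],0],[0.0,[-7,136,48],0]])

```text
t: 15.0
tcp_pos: [0.488, -0.1466, 0.0804]
ee_rot: [[0.983, 0.185, -0.001], [0.185, -0.983, 0.0], [-0.001, -0.0, -1.0]]
contact_force: [0.3, 0.3, -0.6]
gripper_width: 0.302
grip_force: 39.6
```

```bash
python3 -c "
from h import *
go(.4875,-.149,.0535,.186)
s=grab('scene');save(s,'sc4',(170,180,290,270),6)"
```

```text
shift mm [-0.9  2.3 26.9] dist 27.0 turn -0.0 psi 0.186 t 15.0
```

View pics/sc4.png

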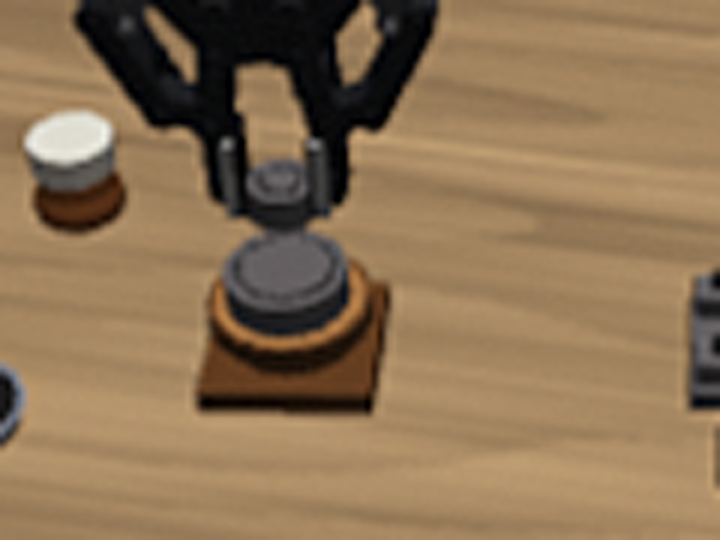

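The small die is level in the fingers at (278,195), above the large die at (287,275). Next I'll lower it.

step_arm(commands=[[0.0,[-1,1,15],0],[0.0,[-1,1,24],0],[0.0,[-1,1,26],0],[0.0,[-1,1,27],0],[0.0,[-1,1,27],0],[0.0,[-1,1,27],0]])

```text
t: 15.65
tcp_pos: [0.4875, -0.148, 0.0537]
ee_rot: [[0.983, 0.185, 0.0], [0.185, -0.983, -0.0], [0.0, 0.0, -1.0]]
contact_force: [-0.1, 0.6, -0.0]
gripper_width: 0.305
grip_force: 39.6
```

```bash
python3 -c "
from h import *
go(.4875,-.149,.0525,.186)"
```

```text
shift mm [-0.2  1.   1.2] dist 2.0 turn -0.0 psi 0.186 t 15.65
```

step_arm(commands=[[0.0,[0,1,2],0],[0.0,[0,1,2],0],[0.5,[0,1,2],0],[0.5,[0,1,2],0],[0.5,[0,1,0],0],[0.5,[0,1,-40],0],[0.5,[0,1,-70],0],[0.5,[0,1,-75],0]])

```text
t: 16.45
tcp_pos: [0.4888, -0.1494, 0.1323]
ee_rot: [[0.983, 0.185, 0.005], [0.185, -0.983, -0.002], [0.004, 0.003, -1.0]]
contact_force: [0.4, 0.9, -0.8]
gripper_width: 0.499
grip_force: 0.0
```

```bash
python3 -c "
from h import *
go(.432,.260,.12,1.71)"
```

```text
shift mm [  19.8 -412.9   11.3] dist 414.0 turn -1.524 psi 0.186 t 16.45
```

step_arm(commands=[[0.85,[20,-413,0],-1.52],[0.85,[20,-413,0],-1.52],[0.85,[20,-413,0],-1.52],[0.85,[20,-413,0],-1.52],[0.85,[20,-413,0],-1.52],[0.85,[20,-413,0],-1.52],[0.85,[20,-413,0],-1.52],[0.85,[20,-413,0],-1.52]])

```text
t: 17.25
tcp_pos: [0.4317, 0.2492, 0.128]
ee_rot: [[0.178, 0.984, 0.0], [0.984, -0.178, -0.0], [-0.0, 0.0, -1.0]]
contact_force: [0.6, -0.1, -1.1]
gripper_width: 0.851
grip_force: 0.0
```

Run:
```python
from h import *
go(.432,.26,.1,1.71)
for n,b in(('scene',-.002),('top',.0045)):
    P=cloud(grab(n));X,Y,Z=P[...,0],P[...,1],P[...,2]-b
    m=(np.hypot(X-.4875,Y+.149)<.04)&(Z>.057)&(Z<.07); q=P[m]; print(n,'small',m.sum(),(q.min(0)+q.max(0))/2 if m.any() else '',q.max(0)-q.min(0))
    m=(np.hypot(X-.4875,Y+.149)<.04)&(Z>.042)&(Z<.052); q=P[m]; print('large',(q.min(0)+q.max(0))/2)
```

```text
shift mm [10.6 -1.7 28. ] dist 30.0 turn -0.318 psi 1.392 t 17.25
scene small 94 [ 0.48889237 -0.14834157  0.0596659 ] [0.02966045 0.02713194 0.00927629]
large [ 0.49145696 -0.1480871   0.04500586]
top small 61 [ 0.48602972 -0.15012655  0.06644637] [0.0267018  0.02660936 0.00977533]
large [ 0.48636833 -0.14895943  0.05152654]
```

step_arm(commands=[[0.85,[11,-2,28],-0.32],[0.85,[11,-2,28],-0.32],[0.85,[11,-2,28],-0.32],[0.85,[11,-2,60],-0.32],[0.85,[11,-2,85],-0.32],[0.85,[11,-2,85],-0.32],[0.85,[11,-2,85],-0.32]])

```text
t: 18.05
tcp_pos: [0.433, 0.2582, 0.0441]
ee_rot: [[-0.132, 0.991, 0.0], [0.991, 0.132, 0.0], [-0.0, 0.0, -1.0]]
contact_force: [-0.6, 1.1, 0.6]
gripper_width: 0.853
grip_force: 0.0
```

```bash
python3 -c "
from h import *
go(.432,.260,.005,1.71)
s=grab('scene');save(s,'sc5',(330,170,480,280),5)"
```

```text
shift mm [ 1.9 -0.8 39.1] dist 39.0 turn -0.007 psi 1.703 t 18.05
```

View pics/sc5.png

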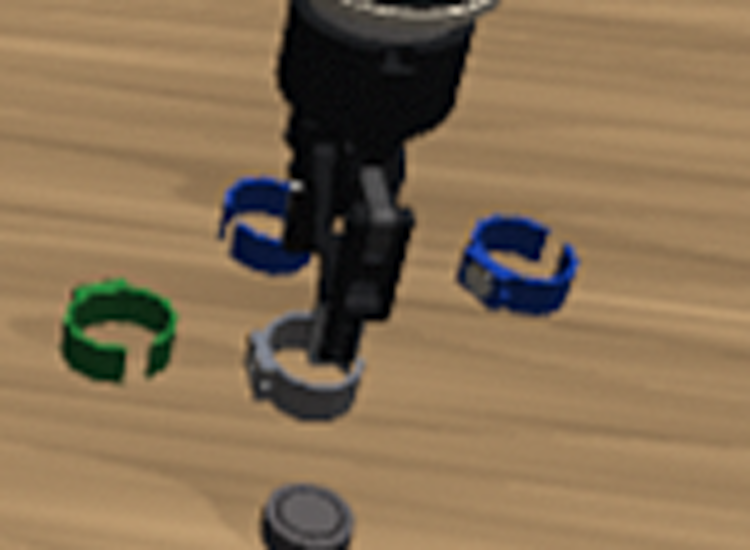

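The silver watch is at (305,365), head to the left at (258,365). The open fingers straddle it above, the near tip at (330,355) at 50 mm height, and the blue and green ones are clear.

step_arm(commands=[[0.95,[1,0,10],0],[0.95,[1,0,25],0],[0.95,[1,0,36],0],[0.95,[1,0,36],0],[0.0,[1,0,36],0],[0.0,[1,0,36],0],[0.0,[1,0,36],0],[0.0,[1,0,36],0]])

```text
t: 18.9
tcp_pos: [0.433, 0.2597, 0.008]
ee_rot: [[-0.135, 0.991, 0.001], [0.991, 0.135, 0.001], [0.0, 0.001, -1.0]]
contact_force: [-0.3, -0.7, 5.1]
gripper_width: 0.618
grip_force: 42.4
```

step_arm(commands=[[0.0,[0,0,0],0],[0.0,[0,0,0],0]])

```text
t: 19.1
tcp_pos: [0.433, 0.2597, 0.008]
ee_rot: [[-0.135, 0.991, 0.001], [0.991, 0.135, 0.001], [0.0, 0.001, -1.0]]
contact_force: [-0.3, -0.1, 6.5]
gripper_width: 0.619
grip_force: 42.5
```

step_arm(commands=[[0.0,[0,0,-40],0],[0.0,[0,0,-90],0],[0.0,[0,0,-110],0],[0.0,[0,0,-110],0]])

```text
t: 19.5
tcp_pos: [0.4338, 0.2601, 0.1209]
ee_rot: [[-0.135, 0.991, 0.005], [0.991, 0.135, 0.003], [0.002, 0.005, -1.0]]
contact_force: [-0.6, -0.1, -1.6]
gripper_width: 0.615
grip_force: 42.7
```

```bash
python3 -c "
from h import *
go(.471,-.056,.115,1.707)"
```

```text
shift mm [-318.3   -5.7    5.3] dist 318.0 turn -0.001 psi 1.706 t 19.5
```

step_arm(commands=[[0.0,[-318,-5,0],0],[0.0,[-318,-5,0],0],[0.0,[-318,-5,0],0],[0.0,[-318,-5,0],0],[0.0,[-318,-5,0],0],[0.0,[-318,-5,0],0],[0.0,[-318,-5,0],0],[0.0,[-318,-5,0],0]])

```text
t: 20.3
tcp_pos: [0.47, -0.0586, 0.1159]
ee_rot: [[-0.131, 0.991, -0.002], [0.991, 0.131, -0.0], [0.0, -0.002, -1.0]]
contact_force: [-0.2, 1.2, -0.7]
gripper_width: 0.617
grip_force: 42.7
```

step_arm(commands=[[0.0,[0,0,30],0],[0.0,[0,0,60],0],[0.0,[0,0,60],0],[0.0,[0,0,60],0]])

```text
t: 20.7
tcp_pos: [0.4701, -0.0557, 0.0572]
ee_rot: [[-0.135, 0.991, -0.001], [0.991, 0.135, 0.0], [0.001, -0.001, -1.0]]
contact_force: [-0.3, -0.3, -0.6]
gripper_width: 0.616
grip_force: 42.6
```

```bash
python3 -c "
from h import *
go(.471,-.056,.008,1.707)
s=grab('scene');save(s,'sc6',(180,170,340,290),5)"
```

```text
shift mm [-0.4  0.9 49.2] dist 49.0 turn -0.001 psi 1.706 t 20.7
```

View pics/sc6.png

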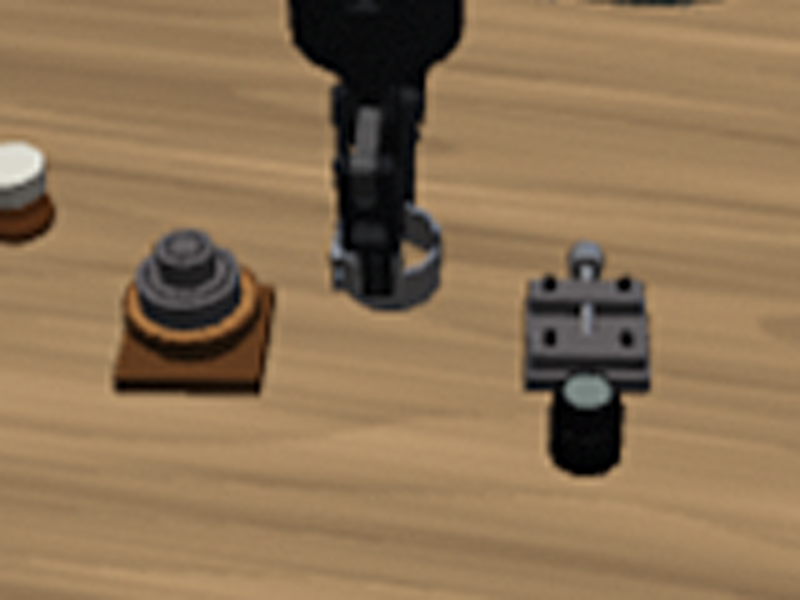

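The watch hangs level in the fingers at (390,260). The die stack on the anvil (185,270) and the loupe (585,420) behind the holder are right.

step_arm(commands=[[0.0,[0,0,30],0],[0.0,[0,0,44],0],[0.0,[0,0,49],0],[0.0,[0,0,50],0],[0.0,[0,0,50],0],[0.85,[0,0,50],0],[0.85,[0,0,50],0],[0.85,[0,0,50],0]])

```text
t: 21.55
tcp_pos: [0.4706, -0.0564, 0.0077]
ee_rot: [[-0.135, 0.991, 0.0], [0.991, 0.135, -0.0], [-0.0, 0.0, -1.0]]
contact_force: [-1.0, 0.7, 0.3]
gripper_width: 0.848
grip_force: 0.0
```

step_arm(commands=[[0.85,[0,0,-40],0],[0.85,[0,0,-90],0],[0.85,[0,0,-140],0],[0.85,[-50,-40,-190],0],[0.85,[-90,-80,-220],0],[0.85,[-140,-120,-220],0],[0.85,[-190,-120,-220],0],[0.85,[-190,-120,-220],0]])

```text
t: 22.35
tcp_pos: [0.376, -0.2624, 0.2285]
ee_rot: [[-0.135, 0.991, 0.002], [0.991, 0.135, -0.001], [-0.002, 0.001, -1.0]]
contact_force: [1.9, 0.6, 0.4]
gripper_width: 0.852
grip_force: 0.0
```

Run:
```python
from h import *
print(status.sense()['tcp_pos'])
a=np.array([.4875,-.149]);h=np.array([.4525,.037]);m0=(a+h)/2
for n,b in(('scene',-.002),('top',.0045)):
    c=grab(n);P=cloud(c);X,Y,Z=P[...,0],P[...,1],P[...,2]-b
    for nm,(x,y),r,z0,z1 in(('small',a,.03,.057,.07),('large',a,.035,.042,.052),('anvil',a,.04,.028,.036),('watch',m0,.04,.016,.03),('loupe',(.523,.05),.03,.034,.045),('mid',(.535,.259),.035,.01,.022),('jar',(.412,-.271),.035,.033,.045),('dish',(.55,-.268),.04,.004,.015)):
        m=(np.hypot(X-x,Y-y)<r)&(Z>z0)&(Z<z1); q=P[m]
        if m.any(): print(n,nm,((q.min(0)+q.max(0))/2).round(4),(q.max(0)-q.min(0)).round(3))
    if n=='scene': save(c,'sc7',(90,170,490,290),2)
print('mid target',m0)
```

```text
[ 0.37601559 -0.26242933  0.22850453]
scene small [ 0.4884 -0.1481  0.0599] [0.031 0.026 0.01 ]
scene large [ 0.4922 -0.1483  0.0451] [0.044 0.049 0.009]
scene anvil [ 0.49   -0.1481  0.03  ] [0.065 0.064 0.008]
scene watch [ 0.474  -0.0556  0.0187] [0.057 0.052 0.008]
scene loupe [0.5238 0.0493 0.0355] [0.028 0.028 0.006]
scene mid [0.5354 0.2605 0.0128] [0.039 0.038 0.009]
scene jar [ 0.415  -0.2707  0.0361] [0.039 0.036 0.01 ]
scene dish [ 0.5508 -0.2677  0.0075] [0.056 0.055 0.011]
top small [ 0.4863 -0.1505  0.0669] [0.026 0.027 0.011]
top large [ 0.4866 -0.1501  0.0513] [0.048 0.048 0.009]
top anvil [ 0.4853 -0.1499  0.0365] [0.06  0.062 0.008]
top watch [ 0.471  -0.0568  0.0254] [0.052 0.048 0.009]
top loupe [0.5192 0.0466 0.0427] [0.025 0.024 0.008]
top mid [0.5342 0.2582 0.0198] [0.037 0.037 0.01 ]
top jar [ 0.4183 -0.2608  0.0417] [0.018 0.015 0.007]
top dish [ 0.5505 -0.2727  0.0138] [0.055 0.061 0.011]
mid target [ 0.47  -0.056]
```

View pics/sc7.png

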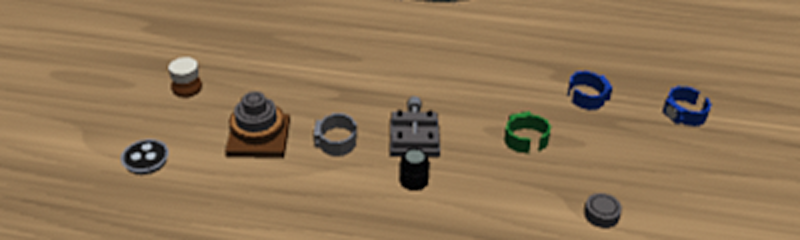

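The picture shows everything in place: the stack at (255,115), the watch midway at (335,133), and the loupe behind the holder at (414,168). Jar, dish and middle die have not moved, and the robot is clear. I'm handing in.

```bash
python3 -c "
from h import *
print(workorder.close_job())"
```

```text
the job is handed in; nothing more can be done
None
```

I set the bench out and handed the job in at about 22 s of the 96 s allowed; the hand-in returned no verdict, but my last camera check showed the die stack, watch and loupe within tolerance and the middle die, dish and jar not moved.

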